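Lock the printer's display stand to the bench rail

ROBOT

A 6-joint arm with a two-finger parallel gripper is mounted at the origin on the work surface. World frame = base frame: x ahead of the robot, y to its left, z up, the work surface at z = 0. Lengths are in m, angles in rad, forces in N, time in s.
With the tool pointing down it reaches from about 0.375 to 0.9 m from the base axis. Payload 3.1 kg.
Tool frame: the origin (TCP) lies midway between the tips of the shut fingers; the grasp point (between the pads) lies 19 mm behind it; x points along the fingers, z is the direction in which the jaws open and shut, and the axes are right-handed (so a half turn about x gives the same grasp; the last joint's range is limited). The gripper opens to 87 mm and grips with 3 to 60 N. Pads are 19 mm wide; open, the fingers measure 117 mm over their backs; the gripper's body (75 mm by 190 mm) begins 51 mm behind the grasp point.
Start: joints at [0.97, 0.527, 1.433, -0, 1.181, -0.178], TCP at [0.256, 0.57, 0.199] pointing down, gripper open.
Joint ranges: [-3.08, 3.08], [-0.75, 2.2], [0.22, 2.44], [-1.43, 4.57], [0, 2.65], [-2.85, 2.85]. Speed limits (rad/s): [2.79, 2.79, 3.14, 3.14, 3.14, 3.14].

INTERFACE

Orientations are given as a unit quaternion [x, y, z, w].
In Python, from rig import robot, optics, workorder gives the robot as it stands.
- The arm moves only by the tool arm_command, never from a script. Its argument "plan" is a list of rows, each a list of 7 numbers: the shift along the tool's x, y, z in cm, then the turn, a rotation vector about the tool's x, y, z in rad, then the finger opening in cm, from 0 to 8.7. In form: [[x, y, z, ax, ay, az, gripper], ...]. A call has 1 to 12 rows; each row shifts and turns the pose as measured when the row begins, along the tool's axes as they then stand; what a row does not reach is not made up. A row lasts 1/8 s, in which the tool goes at most 62.5 mm and 10.7 degrees, less where a joint would pass 70% of its speed; a pose out of reach is approached as far as the arm can. A call with a gripper value outside its range is refused whole. The fingers move at their own pace and stop on an object; "grip_force" is the grip in N (left out, the last holds). Time passes only in rows, so rows that do not move let the fingers close. It gives the time, the measured TCP pose, the force and the opening at its end, in the units of the state.
- robot.get_obs(): the state, without advancing time (a new reading comes with each control period).
- optics.camera(name): name is "scene" or "top" or "wrist"; returns (picture, depth): 384x512x3 uint8, blue, green, red; 384x512 float32, m along the optical axis (not along the pixel's ray), 0 where there is no reading.
- optics.camera_info(name): a dict with "mtx" (3x3 intrinsics, pixels), "position" and "rotation" of the camera in the world; the wrist camera has in their place "tool_from_camera" (4x4, takes a point from camera to tool coordinates, whose origin is the TCP and whose axes are the tool frame's). Camera axes: x right, y down, z forward; pixel columns grow to the right and rows downward; lengths in m; the calibration is good to about 2 mm. A picture is of the moment at which its call begins: read the wrist's pose just before it. camera_info takes no time and is no camera call.
- workorder.hand_in(): hands the job in, once; it reports no verdict.
The state is a dict: "time": time; "q": joint angles; "joint_velocities": joint speeds; "joint_torque": joint torques, N m; "position": TCP position; "tool_rot": TCP orientation; "ft_force": force on the tool from outside, world axes, zero at the start; "moment": the same for the moment, N m; "grip_width": finger opening in m.
Only numpy, scipy, OpenCV 4.12 (cv2) and the standard library are available. Lean on these libraries where they do the work, as an engineer would, in place of code of your own. Each camera call takes 0.05 s, during which the arm holds its last target. There are 200 camera calls.

TASK

Push the printer's display stand along the bench rail until its foot butts against the foot of the power supply. Then take the T-handled stud out of the wooden block, drop it with its bar in line with the rail through the slot in the stand's foot until its collar sits on the foot, and turn it a quarter turn clockwise (seen from above) so that its nut locks under the rail's lips and its bar lies square across the rail, like the one on the power supply. Leave the stand against the power supply's foot and do not disturb the other things on the bench.

Things in the scene. Friction and masses are not known exactly. Their poses are not given: they have to be found in the camera images.
- rail: Fixed galvanised strut channel on the bench, mouth up, 620 mm long (its y axis, roughly to the robot's left), 41 mm wide (x) and high. The mouth is a continuous slot 22 mm wide between two lips 9 mm deep; below them the cavity is 37 mm wide. Origin: on the bench under its middle. The power supply sits at its +y end, the display stand further to -y.
- stop_face (a point): Middle of the power supply foot's end face that looks along rail -y, against which the stand's foot must butt: rail y = 110 mm, 43.5 mm above the bench. Axes as the rail. The foot (aluminium, straddling the rail) reaches to y = 310 mm; its T-stud at y = 168 mm is locked, bar across the rail; the dark box (80 x 105 mm, top 92 mm above the bench) begins at y = 204 mm.
- stand: Display stand, loose, about 0.6 kg: aluminium foot 200 mm long (y), 52 mm wide, 5 mm thick on the rail's top, with skirts straddling the rail (1.3 mm play each side), so it slides along it. A cream control box with a screen (70 mm along y, 42 mm deep, top about 132 mm above the bench) stands on its -y end. Origin: underside of the foot, mid-length, 41 mm above the bench. Starts 40 to 120 mm short.
- stand_end (a point): Middle of the +y end face of the stand's foot, 100 mm from the stand's origin; it has to meet stop_face.
- stand_push (a point): Middle of the flat -y side face of the control box, 91 mm above the bench: the place to push in the stand's +y direction. The face is about 42 mm wide and reaches from 60 to 125 mm above the bench.
- stand_slot (a point): Centre of the slot through the stand's foot, at the foot's top surface (46 mm above the bench), 60 mm from the stand's origin towards +y. The slot is 24 mm wide (x) and 42 mm long (y), over the rail's mouth. The control box's near side is 90 mm from it (-y).
- stud_bar (a point): Centre of the black bar of the T-handled stud (loose, about 0.25 kg). The bar is 120 mm long (stud y axis), 14 mm wide (x), 14 mm high. A hub 18 mm thick joins it to a collar 48 mm across and 6 mm thick, whose underside is 50 mm below the bar's centre. At the start the stud stands upright in the wooden block, bar centre 95 mm above the bench; seated on the stand's foot, 96 mm.
- stud_nut (a point): Centre of the stud's steel nut, 70 mm below the bar's centre (26 mm above the bench when seated). 35.5 mm long in the bar's direction, 18 mm wide, 8 mm thick, with a smaller 3 mm lead-in below (stud's lowest point, 77 mm below the bar's centre). An 18 mm shank, 16 mm long, joins it to the collar.
- block: Fixed wooden block 56 x 210 x 45 mm high (long along its y), origin under its centre, with two pockets: the T-handled stud stands in the one at +60 mm along its y, a spare stud with a round star knob in the one at -60 mm. The stud's bar lies along the block's long side.
- knob: Spare stud with a round star knob 46 mm across, top 95 mm above the bench, in the block's other pocket; leave it. Origin: on its axis at the block's top.
- can: Dark red spray can, 66 mm across, about 190 mm tall, standing to the left of the power supply; leave it. Origin under it.
- driver: Screwdriver with an orange handle, about 200 mm long, lying behind the rail; leave it.
- spool: Filament spool, 120 mm across and 50 mm high, lying flat behind the rail; leave it. Origin under it.
- cup: Grey plastic cup, 76 mm across and 70 mm tall, standing in front of the rail; leave it. Origin under it.
- gear: Red printed gear, 64 mm across and 26 mm high, lying in front of the rail; leave it. Origin under it.
- scraper: Scraper, about 190 mm long, lying behind the rail; leave it.
- wrench: Wrench, about 150 mm long, lying at the robot's front right; leave it.
- stud: The T-handled stud as a whole; origin on its axis, at the underside of the collar; z up. In the rail two relieved corners let the nut turn clockwise seen from above, to a stop a little past the quarter turn; anticlockwise it jams at about 45 degrees. No spring; it turns with little force by the bar's ends (pushed beside the hub it may bind) and can shift 12 mm along the slot.
Mind the look-alikes: they are no part of the job. What is shaped like the stud but yellow is not meant.

How it is judged:
On the way, in this order (a step that is already met when the one before it is completed fails the run):
1. the stand's foot lies on the rail, butted against the power supply's foot (y of stand_end in the frame of stop_face above -0.005 m and z of stand_end in the frame of rail below 0.0485 m), for 0.2 s.
2. the T-stud is down through the slot with its nut below the rail's lips, its bar still roughly in line with the rail (z of stud_nut in the frame of rail between 0.015 and 0.0285 m and horizontal distance between stud_nut and stand_slot below 0.022 m and angle between stud_bar's own z axis and vertical below 0.12 rad and angle between the y axis of stud_bar and the y axis of rail, either way round below 0.5 rad), for 0.1 s.
At the end, for the whole second after the job is handed in: The stand lies on the rail, its foot within 5 mm of the power supply's foot; the T-stud stands in the slot of the foot (within 22 mm of the slot's centre, upright within 7 degrees), seated to within 3 mm, with its bar square across the rail within 15 degrees; stand and stud are at rest (all of step 1 and z of stud_nut in the frame of rail between 0.015 and 0.0285 m and horizontal distance between stud_nut and stand_slot below 0.022 m and angle between stud_bar's own z axis and vertical below 0.12 rad and angle between the y axis of stud_bar and the x axis of rail, either way round below 0.26 rad and linear speed of each of stand, stud below 0.02 m/s); the robot touches nothing.
It fails at once if the display stand is tipped or lifted off the rail (angle between stand's own z axis and vertical above 0.15 rad or z of stand_end in the frame of rail above 0.06 m).
It fails at once if another thing on the bench is moved by more than 30 mm (distance of any of knob, can, driver, spool, cup, gear, scraper, wrench from where it was at the start of the episode above 0.03 m).
It also fails if it takes over 67 s, if anything falls off the work surface, if the arm or the gripper's body presses on something with over 40 N, if the wrist force passes 120 N, or if a joint passes its speed limit or range.

## Working session

There is one attempt and no reset: what is moved stays moved. The work goes in short steps, Python scripts to look and compute and a tool call to move; the robot and the scene stay as the last step left them, time stands still between calls to the robot, and variables do not carry over. Pictures are saved under pics/ and viewed, about 8 in all and at most 12, crops included, and the job is handed in when it is done.

Besides the shell and the picture viewer there is one more tool, called by a JSON object that holds its "fn" and its "kwargs", one argument or row to a line. arm_command: Moves the arm, as the interface text tells. Its arguments: {"type":"object","properties":{"plan":{"type":"array"},"grip_force":{"type":"number"}},"required":["plan"]}

```bash
mkdir -p pics
cat > h.py <<'E'
import numpy as np, cv2
from scipy.spatial.transform import Rotation as R
from rig import robot, optics, workorder
def pts(name, o=None):
    o=o or robot.get_obs(); im,d=optics.camera(name); i=optics.camera_info(name); K=i["mtx"]
    v,u=np.mgrid[:384,:512]; K=np.array(K)
    P=np.stack([(u-K[0,2])*d/K[0,0],(v-K[1,2])*d/K[1,1],d],-1)
    if name=="wrist":
        T=np.array(i["tool_from_camera"]); P=P@T[:3,:3].T+T[:3,3]
        P=P@R.from_quat(o["tool_rot"]).as_matrix().T+np.array(o["position"])
    else:
        P=P@Rm(i["rotation"]).T+np.array(i["position"])
    P[d==0]=np.nan
    return im,P
def Rm(r):
    r=np.array(r); return r if r.shape==(3,3) else R.from_quat(r).as_matrix()
E
python3 - <<'E'
from h import *
o=robot.get_obs(); print(o)
for n in("top","scene"):
    im,P=pts(n); np.savez(f"{n}.npz",im=im,P=P); cv2.imwrite(f"pics/{n}0.png",cv2.resize(im,(800,600))); i=optics.camera_info(n); print(i)
print(optics.camera_info("wrist"))
E
```

```text
{'time': 0.0, 'q': array([ 9.69489700e-01,  5.28478640e-01,  1.43392314e+00, -1.72451008e-05,
        1.18139276e+00, -1.78505915e-01]), 'joint_velocities': array([-1.29350360e-03,  1.18149903e-03, -6.51185690e-04,  1.00175327e-05,
        3.83870345e-04,  1.21056612e-03]), 'joint_torque': array([ 6.90317447e-04, -4.40048325e+01, -1.76591241e+01,  6.32379600e-02,
        5.82789362e-02, -1.62590886e-04]), 'position': array([0.25597069, 0.569305  , 0.19785741]), 'tool_rot': array([-0.38426122,  0.59449826,  0.38365097,  0.59306582]), 'ft_force': array([-0.06731776, -0.16585948, -0.02245601]), 'moment': array([ 0.00294012, -0.03146323, -0.01361568]), 'grip_width': 0.08701202560017963}
{'mtx': array([[389.26080734,   0.        , 256.38555905],
       [  0.        , 389.26080734, 192.10926874],
       [  0.        ,   0.        ,   1.        ]]), 'position': array([ 0.41786353, -0.0475956 ,  1.27010011]), 'rotation': array([ 0.70904644, -0.70465927,  0.01561763, -0.02155338])}
{'mtx': array([[368.09865142,   0.        , 254.58410583],
       [  0.        , 368.09865142, 187.96895333],
       [  0.        ,   0.        ,   1.        ]]), 'position': array([ 1.11339518, -0.73991974,  0.87388527]), 'rotation': array([ 0.84637125,  0.32543652, -0.15214002, -0.39319231])}
{'mtx': array([[344.03065097,   0.        , 257.44329243],
       [  0.        , 344.03065097, 188.4650685 ],
       [  0.        ,   0.        ,   1.        ]]), 'tool_from_camera': array([[-3.83710045e-04, -3.01694901e-01,  9.53404447e-01,
        -1.85943656e-01],
       [ 5.13524081e-05, -9.53404522e-01, -3.01694904e-01,
         8.28722458e-02],
       [ 9.99999925e-01, -6.68037509e-05,  3.81323652e-04,
         2.27121984e-04],
       [ 0.00000000e+00,  0.00000000e+00,  0.00000000e+00,
         1.00000000e+00]])}
```

View pics/top0.png

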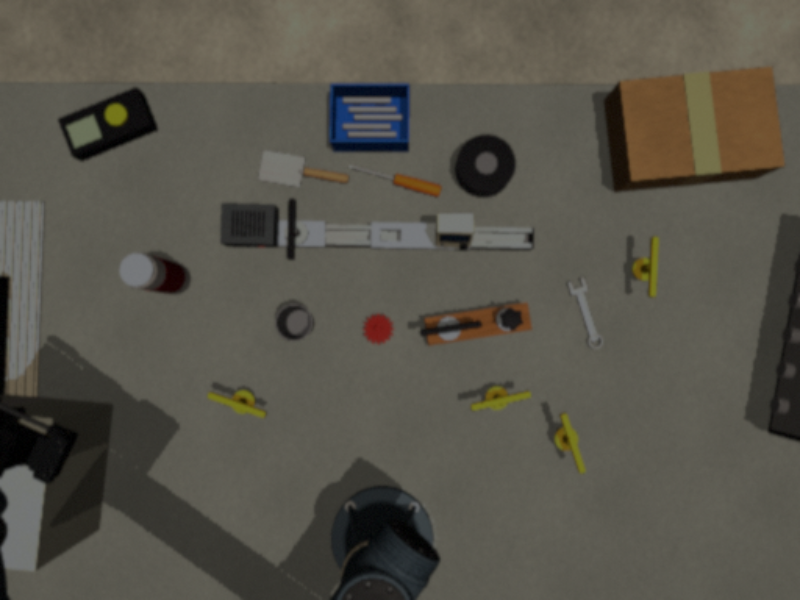

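View pics/scene0.png

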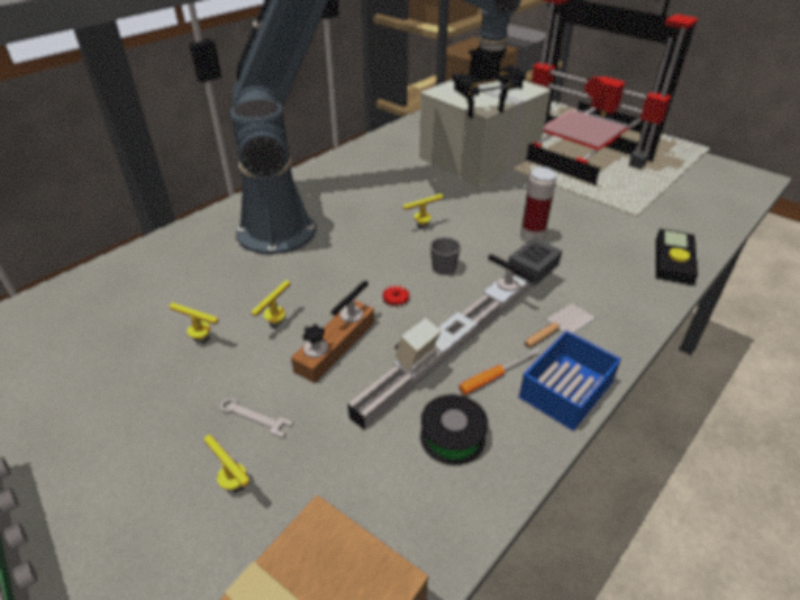

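Top view (800x600 px): the rail runs from (220,225) to (533,238), with the power supply at left. The stand's foot spans about (372..475, 235) with its cream box at (456,225). T-shaped candidates are a black bar on the wooden block at (452,327), the locked black bar on the power supply at (292,230), and yellow ones at (237,402), (500,400), (570,440) and (652,267). The one meant is the black bar at (452,327), because it stands in the wooden block. The star knob is at (510,318).

Run:
```python
from h import *
z=np.load("top.npz"); im,P=z["im"],z["P"]
s=512/800
def box(u0,v0,u1,v1,m):
    M=np.zeros(P.shape[:2],bool); M[int(v0*s):int(v1*s),int(u0*s):int(u1*s)]=1
    return M&m
Z=P[...,2]
b=im.max(2)
def rect(M,n):
    c=P[M]; r=cv2.minAreaRect(c[:,:2].astype(np.float32)); print(n,len(c),r,"z",np.median(c[:,2]))
rect(box(410,290,545,350,(Z>.035)&(Z<.055)),"block")
rect(box(410,300,485,345,(Z>.08)&(Z<.12)),"bar")
rect(box(495,300,530,335,(Z>.08)&(Z<.12)),"knob")
rect(box(435,205,480,250,(Z>.115)&(Z<.15)),"ctrl box")
rect(box(280,195,300,265,(Z>.08)),"psu bar")
rect(box(215,195,285,255,(Z>.08)),"psu box")
rect(box(478,215,540,255,(Z>.033)&(Z<.06)),"rail -y end")
rect(box(372,215,435,255,(Z>.038)&(Z<.06)),"foot front")
rect(box(300,215,435,255,(Z>.038)&(Z<.06)),"all")
rect(box(328,215,368,255,(Z>.033)&(Z<.06)),"rail mid")
for n,bb in dict(cup=(270,290,320,345),gear=(360,305,395,345),spool=(450,130,520,200)).items(): rect(box(*bb,Z>.015),n)
c=cv2.resize(im[int(185*s):int(360*s),int(200*s):int(560*s)],None,fx=3.4,fy=3.4,interpolation=cv2.INTER_CUBIC)
cv2.imwrite("pics/crop.png",cv2.convertScaleAbs(c,alpha=1.6)); print(c.shape)
# foot gaps along rail: z>0.03 profile
for u in range(int(318*s),int(385*s)):
    print(u,[f"{x:.3f}" for x in P[int(226*s),u]],[f"{x:.3f}" for x in P[int(236*s),u]],im[int(226*s),u],im[int(244*s),u]) if u%2==0 else 0
```

```text
block 856 ((0.4355364441871643, -0.19254809617996216), (0.056069474667310715, 0.2104683518409729), 9.18875503540039) z 0.046377123603762116
bar 185 ((0.42530563473701477, -0.13391879200935364), (0.015807468444108963, 0.11835012584924698), 8.875313758850098) z 0.10205950659346619
knob 153 ((0.445204496383667, -0.2508842349052429), (0.04346681386232376, 0.04042705148458481), 7.897577285766602) z 0.09431479433201662
ctrl box 358 ((0.6223717331886292, -0.14056913554668427), (0.06949548423290253, 0.04575035721063614), 86.76963806152344) z 0.12740616551689732
psu bar 202 ((0.6164864301681519, 0.1747303009033203), (0.11927036195993423, 0.01683831214904785), 1.0809673070907593) z 0.10255640151557
psu box 925 ((0.6267271041870117, 0.2637868821620941), (0.10773485898971558, 0.08125627785921097), 89.16571044921875) z 0.09284773976261684
rail -y end 246 ((0.6111958622932434, -0.24749182164669037), (0.11545563489198685, 0.040810711681842804), 89.37682342529297) z 0.04139309142583014
foot front 569 ((0.612980842590332, -0.03984399884939194), (0.05159199982881546, 0.12404865771532059), 0.0815716609
[... 1848 characters left out ...]
6 95]
230 ['0.634', '0.047', '0.047'] ['0.619', '0.051', '0.002'] [107 113 114] [ 96 100  98]
232 ['0.635', '0.041', '0.044'] ['0.618', '0.044', '0.007'] [105 112 111] [95 98 97]
234 ['0.635', '0.035', '0.046'] ['0.619', '0.038', '0.002'] [104 109 108] [94 97 97]
236 ['0.636', '0.029', '0.040'] ['0.619', '0.031', '0.006'] [100 104 102] [94 97 95]
238 ['0.634', '0.022', '0.050'] ['0.612', '0.022', '0.045'] [119 116 115] [117 115 113]
240 ['0.634', '0.016', '0.050'] ['0.613', '0.016', '0.043'] [124 121 119] [121 119 117]
242 ['0.635', '0.010', '0.046'] ['0.612', '0.009', '0.047'] [123 121 119] [123 120 119]
244 ['0.634', '0.003', '0.048'] ['0.619', '0.005', '0.005'] [124 121 119] [122 119 117]
```

View pics/crop.png

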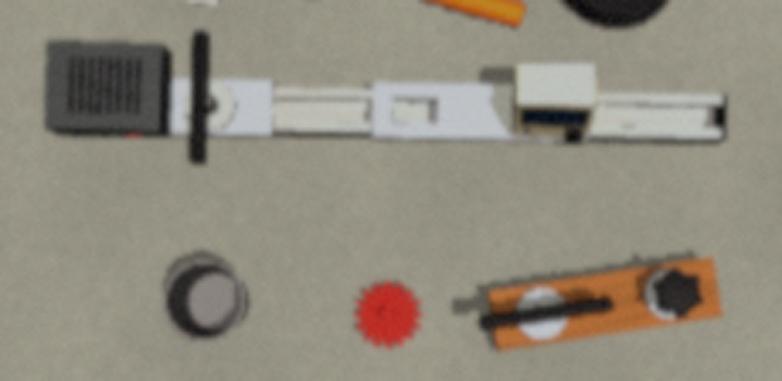

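The crop shows the black T-handle standing in the orange-brown block at crop (545,312), with the star knob beside it at (675,292). It is the only T-stud in the block, so it is the target. Heights and sizes check out: bar 118 mm long, block 210x56 mm. The stand gap is about 93 mm, inside the stated 40 to 120 mm.

```bash
cat >> h.py <<'E'
def go(p,yaw):
    """tool-frame shift (cm) and turn to reach TCP p, pointing down, jaw axis (tool z) at yaw (mod pi) in world"""
    o=robot.get_obs(); M=R.from_quat(o["tool_rot"]).as_matrix()
    x=np.array([0,0,-1.]); best=None
    for s in (0,np.pi):
        zz=np.array([np.cos(yaw+s),np.sin(yaw+s),0]); T=np.stack([x,np.cross(zz,x),zz],1)
        rv=R.from_matrix(M.T@T).as_rotvec()
        if best is None or np.linalg.norm(rv)<np.linalg.norm(best): best=rv
        print("alt turn",rv.round(3))
    print("t",o["time"],"pos",o["position"].round(4),"q",o["q"].round(2),"jaw yaw",np.arctan2(M[1,2],M[0,2]).round(3),"F",o["ft_force"].round(1),"w",o["grip_width"].round(4))
    print("shift cm",(M.T@(np.array(p)-o["position"])*100).round(2),"world",((np.array(p)-o["position"])*100).round(2)); return best
E
python3 -c "
from h import *
go([.613,-.225,.08],-.013)
print(R.from_quat(robot.get_obs()['tool_rot']).as_matrix().round(3))"
```

```text
alt turn [ 1.161e+00 -2.000e-03  1.000e-03]
alt turn [-1.981e+00 -1.000e-03 -2.000e-03]Traceback (most recent call last):
  File "<string>", line 3, in <module>
    go([.613,-.225,.08],-.013)
    ~~^^^^^^^^^^^^^^^^^^^^^^^^
  File "h.py", line 26, in go
    print("t",o["time"],"pos",o["position"].round(4),"q",o["q"].round(2),"jaw yaw",np.arctan2(M[1,2],M[0,2]).round(3),"F",o["ft_force"].round(1),"w",o["grip_width"].round(4))
                                                                                                                                                     ^^^^^^^^^^^^^^^^^^^^^
AttributeError: 'float' object has no attribute 'round'
```

{"fn": "arm_command", "kwargs": {
  "plan": [
    [-6,0,0,0,0,0,0],
    [-1,0,0,0.166,0,0,0],
    [0,0,0,0.166,0,0,0],
    [0,0,0,0.166,0,0,0],
    [0,0,0,0.166,0,0,0],
    [0,0,0,0.166,0,0,0],
    [0,0,0,0.166,0,0,0],
    [0,0,0,0.166,0,0,0],
    [0,-5.5,2.4,0,0,0,0],
    [0,-5.5,2.4,0,0,0,0],
    [0,-5.5,2.4,0,0,0,0],
    [0,-5.5,2.4,0,0,0,0]
  ]
}}

```text
time: 1.6
position: [0.3391, 0.3394, 0.2644]
tool_rot: [0.012, 0.71, -0.02, 0.704]
ft_force: [0.5, 0.4, 0.2]
grip_width: 0.0007
```

{"fn": "arm_command", "kwargs": {
  "plan": [
    [0,-5.5,2.4,0,0,0,0],
    [0,-5.5,2.4,0,0,0,0],
    [0,-5.5,2.4,0,0,0,0],
    [0,-5.5,2.4,0,0,0,0],
    [0,-5.5,2.4,0,0,0,0],
    [0,-5.5,2.4,0,0,0,0],
    [0,-5.5,2.4,0,0,0,0],
    [0,0,0,0,0,0,0]
  ]
}}

```text
time: 2.6
position: [0.4929, -0.07, 0.2665]
tool_rot: [0.014, 0.709, -0.022, 0.705]
ft_force: [0.1, 0.0, -0.4]
grip_width: 0.001
```

```bash
sed -i 's/o\["grip_width"\].round(4)/round(float(o["grip_width"]),4)/' h.py; python3 -c "
from h import *
go([.615,-.225,.08],-.013)"
```

```text
alt turn [-0.038 -0.006  0.012]
alt turn [3.104 0.018 0.01 ]
t 2.6 pos [ 0.4929 -0.07    0.2665] q [-0.36  0.28  1.65 -0.01  1.21 -0.3 ] jaw yaw -0.051 F [ 0.1  0.  -0.4] w 0.001
shift cm [ 18.75 -14.63  13.1 ] world [ 12.21 -15.5  -18.65]
```

{"fn": "arm_command", "kwargs": {
  "plan": [
    [0,-4,3.4,-0.02,-0.003,0.006,0],
    [0,-4,3.4,-0.02,-0.003,0.006,0],
    [0,-4,3.4,0,0,0,0],
    [0,-4,3.4,0,0,0,0],
    [0,-1.5,1,0,0,0,0],
    [4,0,0,0,0,0,0],
    [4,0,0,0,0,0,0],
    [4,0,0,0,0,0,0],
    [2,0,0,0,0,0,0],
    [0,0,0,0,0,0,0]
  ]
}}

```text
time: 3.85
position: [0.6325, -0.2366, 0.1166]
tool_rot: [0.006, 0.712, 0.005, 0.702]
ft_force: [0.0, 0.1, -0.5]
grip_width: 0.0007
```

```bash
python3 -c "
from h import *
go([.615,-.225,.08],-.013)"
```

```text
alt turn [ 0.012 -0.014 -0.014]
alt turn [-3.13   0.022 -0.022]
t 3.85 pos [ 0.6325 -0.2366  0.1166] q [-0.53  0.69  1.35  0.01  1.11 -0.53] jaw yaw -0.001 F [ 0.   0.1 -0.5] w 0.0007
shift cm [ 3.7   1.11 -1.7 ] world [-1.75  1.16 -3.66]
```

{"fn": "arm_command", "kwargs": {
  "plan": [
    [2,0.5,-1,0.012,-0.014,-0.014,0],
    [1.5,0.5,-0.7,0,0,0,0],
    [0,0,0,0,0,0,0],
    [0,1,0,0,0,0,0],
    [0,1,0,0,0,0,0],
    [0,1,0,0,0,0,0],
    [0,1,0,0,0,0,0],
    [0,1,0,0,0,0,0],
    [0,1,0,0,0,0,0],
    [0,1,0,0,0,0,0]
  ]
}}

```text
time: 5.1
position: [0.6216, -0.1528, 0.0881]
tool_rot: [0.0, 0.703, -0.007, 0.711]
ft_force: [0.1, -3.3, -0.7]
grip_width: 0.0003
```

```bash
python3 -c "
from h import *
go([.616,-.093,.08],-.013)"
```

```text
alt turn [0.003 0.012 0.009]
alt turn [-3.139 -0.014  0.019]
t 5.1 pos [ 0.6216 -0.1528  0.0881] q [-0.41  0.68  1.5  -0.    0.95 -0.4 ] jaw yaw -0.01 F [ 0.1 -3.3 -0.7] w 0.0003
shift cm [ 0.75  5.98 -0.63] world [-0.56  5.98 -0.81]
```

Pushing with about 3 N. I continue, slowing near contact.

{"fn": "arm_command", "kwargs": {
  "plan": [
    [0.3,1,-0.2,0,0.01,0.009,0],
    [0.2,1,-0.2,0,0,0,0],
    [0,1,0,0,0,0,0],
    [0,1,0,0,0,0,0],
    [0,1,0,0,0,0,0],
    [0,0.7,0,0,0,0,0],
    [0,0.5,0,0,0,0,0]
  ]
}}

```text
time: 5.98
position: [0.6216, -0.0918, 0.0855]
tool_rot: [-0.0, 0.704, -0.006, 0.71]
ft_force: [-0.4, -12.8, 1.1]
grip_width: 0.0003
```

{"fn": "arm_command", "kwargs": {
  "plan": [
    [0,0.4,0,0,0,0,0],
    [0,0.4,0,0,0,0,0],
    [0,0.4,0,0,0,0,0]
  ]
}}

```text
time: 6.35
position: [0.6232, -0.0921, 0.0872]
tool_rot: [-0.011, 0.703, -0.012, 0.711]
ft_force: [-1.6, -12.8, 0.8]
grip_width: 0.0005
```

{"fn": "arm_command", "kwargs": {
  "plan": [
    [0,-2,0,0,0,0,0],
    [0,-1,0,0,0,0,0],
    [-5,0,0,0,0,0,4],
    [-5,0,0,0,0,0,4],
    [-3,0,-5,-0.17,0,0,4],
    [0,0,-5,0,0,0,4],
    [0,0,-5,0,0,0,4],
    [0,0,-4,0,0,0,4],
    [0,0,0,0,0,0,4]
  ]
}}

```text
time: 7.48
position: [0.4268, -0.1374, 0.2177]
tool_rot: [-0.065, 0.703, 0.055, 0.706]
ft_force: [-0.6, -0.4, -0.2]
grip_width: 0.0397
```

Run:
```python
from h import *
go([.4253,-.134,.17],.155)
im,P=pts("top"); np.savez("top1.npz",im=im,P=P)
Z=P[...,2]
def rect(n,x0,x1,y0,y1,z0,z1):
    m=(P[...,0]>x0)&(P[...,0]<x1)&(P[...,1]>y0)&(P[...,1]<y1)&(Z>z0)&(Z<z1)
    print(n,m.sum(),cv2.minAreaRect(P[m][:,:2].astype(np.float32)))
rect("ctrl",.57,.67,-.12,.03,.115,.145)
rect("foot",.57,.66,-.02,.205,.038,.056)
rect("bar",.37,.47,-.22,-.06,.085,.12)
```

```text
alt turn [0.015 0.004 0.015]
alt turn [-3.126 -0.024  0.006]
t 7.475 pos [ 0.4268 -0.1374  0.2177] q [-0.55  0.26  1.84 -0.01  1.03 -0.72] jaw yaw 0.17 F [-0.6 -0.4 -0.2] w 0.0397
shift cm [ 4.76  0.43 -0.11] world [-0.15  0.34 -4.77]
ctrl 355 ((0.6239522695541382, -0.046336229890584946), (0.0454559288918972, 0.0684313178062439), 0.4944983422756195)
foot 922 ((0.6150141954421997, 0.09218364953994751), (0.052494585514068604, 0.22275537252426147), 0.4010506868362427)
bar 3 ((0.42136192321777344, -0.07729111611843109), (0.002991792745888233, 0.0030082205776125193), 0.39507150650024414)
```

Run:
```python
from h import *
im,P=pts("wrist"); Z=P[...,2]
cv2.imwrite("pics/w1.png",cv2.convertScaleAbs(im,alpha=1.5))
m=(Z>.09)&(Z<.112)&(P[...,0]>.37)&(P[...,0]<.47)&(P[...,1]>-.21)&(P[...,1]<-.06)&(im.max(2)<70)
c=P[m];print(len(c),cv2.minAreaRect(c[:,:2].astype(np.float32)),np.median(c,0))
for y in np.arange(-.19,-.07,.02):
    k=c[abs(c[:,1]-y)<.01]; print(y.round(3),len(k),k.min(0).round(4) if len(k) else 0,k.max(0).round(4) if len(k) else 0)
```

```text
1083 ((0.428423136472702, -0.13020633161067963), (0.012977482751011848, 0.1157488003373146), 9.381056785583496) [ 0.42407777 -0.1034905   0.1016993 ]
-0.19 21 [ 0.4315 -0.1868  0.1003] [ 0.4416 -0.1803  0.1029]
-0.17 47 [ 0.4279 -0.1799  0.0996] [ 0.4407 -0.16    0.103 ]
-0.15 56 [ 0.4245 -0.1595  0.1004] [ 0.4381 -0.1402  0.1028]
-0.13 175 [ 0.4203 -0.1396  0.0982] [ 0.4348 -0.1201  0.1039]
-0.11 300 [ 0.4169 -0.1198  0.0993] [ 0.4318 -0.1001  0.1042]
-0.09 352 [ 0.4137 -0.1     0.0983] [ 0.4293 -0.0802  0.104 ]
```

View pics/w1.png

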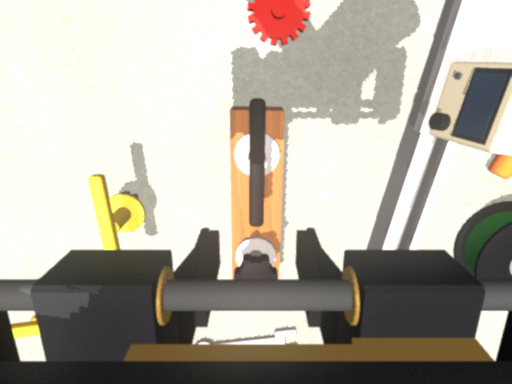

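The view shows the bar from (258,100) to (257,225), lined up between the open fingers, with the knob at (256,265) clear of them. Descending.

{"fn": "arm_command", "kwargs": {
  "plan": [
    [4,0.6,0,0.01,0.004,0.012,4],
    [4,0,0,0,0,0,4],
    [1.5,0,0,0,0,0,4],
    [0,0,0,0,0,0,4]
  ]
}}

```text
time: 8.07
position: [0.4388, -0.135, 0.121]
tool_rot: [-0.06, 0.7, 0.055, 0.709]
ft_force: [0.3, 0.1, 0.7]
grip_width: 0.04
```

```bash
python3 -c "
from h import *
go([.4275,-.132,.088],.16)"
```

```text
alt turn [0.003 0.012 0.009]
alt turn [-3.139 -0.015  0.019]
t 8.075 pos [ 0.4388 -0.135   0.121 ] q [-0.54  0.43  1.93  0.    0.77 -0.71] jaw yaw 0.163 F [0.3 0.1 0.7] w 0.04
shift cm [ 3.28  0.51 -1.11] world [-1.13  0.3  -3.3 ]
```

{"fn": "arm_command", "kwargs": {
  "plan": [
    [0,0.5,-1.2,0,0.012,0.009,4],
    [1.2,0,0,0,0,0,4],
    [1.2,0,-0.2,0,0,0,4],
    [0.7,0,-0.2,0,0,0,4],
    [0,0,0,0,0,0,4]
  ]
}}

```text
time: 8.7
position: [0.4237, -0.1332, 0.0892]
tool_rot: [-0.058, 0.704, 0.057, 0.706]
ft_force: [0.4, 0.3, 0.3]
grip_width: 0.0406
```

```bash
python3 -c "
from h import *
go([.4275,-.132,.088],.16)"
```

```text
alt turn [0.003 0.003 0.002]
alt turn [-3.138e+00 -3.000e-03  4.000e-03]
t 8.7 pos [ 0.4237 -0.1332  0.0892] q [-0.56  0.48  1.98  0.    0.67 -0.72] jaw yaw 0.163 F [0.4 0.3 0.3] w 0.0406
shift cm [0.12 0.05 0.39] world [ 0.38  0.12 -0.12]
```

{"fn": "arm_command", "kwargs": {
  "plan": [
    [0.1,0.1,0.4,0,0,0,4],
    [0,0,0,0,0,0,0],
    [0,0,0,0,0,0,0],
    [0,0,0,0,0,0,0],
    [0,0,0,0,0,0,0]
  ],
  "grip_force": 40
}}

```text
time: 9.32
position: [0.4286, -0.1318, 0.0888]
tool_rot: [-0.059, 0.703, 0.057, 0.706]
ft_force: [-0.2, 0.1, -0.6]
grip_width: 0.0079
```

{"fn": "arm_command", "kwargs": {
  "plan": [
    [-2,0,0,0,0,0,0],
    [-3,0,0,0,0,0,0],
    [-3,0,0,0,0,0,0],
    [-3,0,0,0,0,0,0],
    [0,0,0,0,0,0,0]
  ]
}}

```text
time: 9.95
position: [0.4274, -0.1313, 0.2017]
tool_rot: [-0.058, 0.704, 0.057, 0.706]
ft_force: [-0.2, -0.1, 0.1]
grip_width: 0.0003
```

```bash
python3 -c "
from h import *
go([.6152,.077,.19],-.013)"
```

```text
alt turn [0.176 0.003 0.002]
alt turn [-2.966 -0.003  0.005]
t 9.95 pos [ 0.4274 -0.1313  0.2017] q [-0.55  0.28  1.86  0.    0.99 -0.71] jaw yaw 0.163 F [-0.2 -0.1  0.1] w 0.0003
shift cm [ 1.19 17.51 21.91] world [18.78 20.83 -1.17]
```

Missed the grip: the fingers shut to nothing. I'll look.

Run:
```python
from h import *
im,P=pts("wrist"); Z=P[...,2]
cv2.imwrite("pics/w2.png",cv2.convertScaleAbs(im,alpha=1.5))
m=(Z>.085)&(Z<.112)&(P[...,0]>.37)&(P[...,0]<.47)&(P[...,1]>-.20)&(P[...,1]<-.04)&(im.max(2)<70)
c=P[m];print(len(c),cv2.minAreaRect(c[:,:2].astype(np.float32)),np.median(c,0))
```

```text
1333 ((0.42728474736213684, -0.1250077784061432), (0.01326033752411604, 0.10631654411554337), 9.776583671569824) [ 0.42521803 -0.1081819   0.10164592]
```

View pics/w2.png

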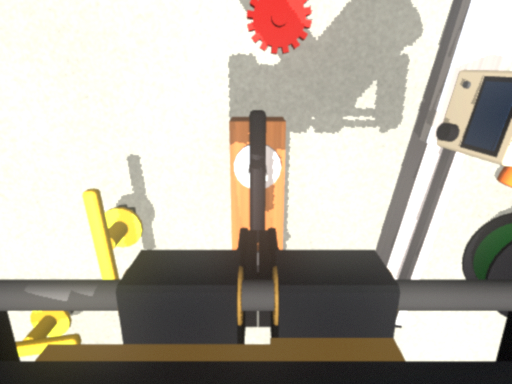

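The stud is untouched: bar still at (257,170), block and knob as before. The finger tips apparently only wedged on the bar, so I grip deeper with the bar at the grasp point.

{"fn": "arm_command", "kwargs": {
  "plan": [
    [0,0,0,0,0,0,4.5],
    [2.5,0,0,0,0,0,4.5],
    [2.5,0,0,0,0,0,4.5],
    [2.5,0,0,0,0,0,4.5],
    [2,0,0,0,0,0,4.5],
    [0,0,0,0,0,0,4.5]
  ]
}}

```text
time: 10.75
position: [0.4219, -0.1282, 0.097]
tool_rot: [-0.055, 0.708, 0.06, 0.701]
ft_force: [0.0, 0.4, 0.2]
grip_width: 0.0436
```

```bash
python3 -c "
from h import *
go([.4275,-.132,.077],.16)"
```

```text
alt turn [ 0.002 -0.009 -0.008]
alt turn [-3.139  0.012 -0.014]
t 10.75 pos [ 0.4219 -0.1282  0.097 ] q [-0.55  0.47  1.97  0.    0.71 -0.71] jaw yaw 0.163 F [0.  0.4 0.2] w 0.0436
shift cm [ 2.   -0.48  0.51] world [ 0.56 -0.38 -2.  ]
```

{"fn": "arm_command", "kwargs": {
  "plan": [
    [0,-0.5,0.5,0,-0.009,-0.008,4.5],
    [1,0,0,0,0,0,4.5],
    [0.9,0,0.1,0,0,0,4.5],
    [0,0,0,0,0,0,4.5]
  ]
}}

```text
time: 11.25
position: [0.4299, -0.133, 0.0776]
tool_rot: [-0.058, 0.704, 0.057, 0.706]
ft_force: [-0.3, -0.3, 0.9]
grip_width: 0.0453
```

{"fn": "arm_command", "kwargs": {
  "plan": [
    [0,0,0,0,0,0,0],
    [0,0,0,0,0,0,0],
    [0,0,0,0,0,0,0],
    [0,0,0,0,0,0,0],
    [0,0,0,0,0,0,0],
    [0,0,0,0,0,0,0]
  ],
  "grip_force": 40
}}

```text
time: 12.0
position: [0.429, -0.1336, 0.0802]
tool_rot: [-0.059, 0.704, 0.057, 0.705]
ft_force: [0.9, -0.1, 0.0]
grip_width: 0.0014
```

Run:
```python
from h import *
o=robot.get_obs(); im,P=pts("wrist"); Z=P[...,2]
ims,_=pts("scene")
w=cv2.convertScaleAbs(im,alpha=1.5)[60:384]
c=cv2.convertScaleAbs(cv2.resize(ims[130:270,160:320],None,fx=2.6,fy=2.6,interpolation=cv2.INTER_CUBIC),alpha=1.5)
H=min(len(w),len(c)); cv2.imwrite("pics/w3.png",cv2.resize(np.hstack([w[:H],c[:H]]),(800,int(H*800/(512+c.shape[1])))))
print(o["position"],o["grip_width"],o["ft_force"])
```

```text
[ 0.42897613 -0.13362446  0.08019222] 0.0013507638549658072 [ 0.85648579 -0.05299038  0.0185387 ]
```

View pics/w3.png

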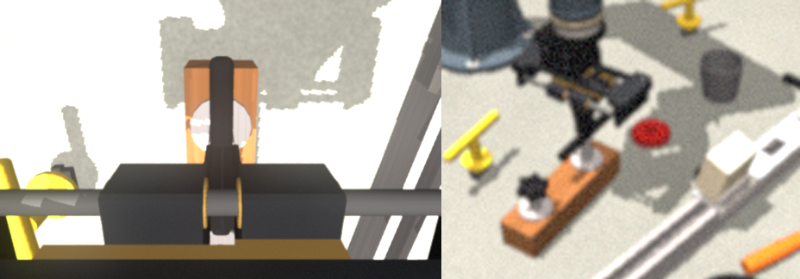

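Run:
```python
from h import *
o=robot.get_obs(); im,P=pts("wrist"); im2,P2=pts("scene")
M=R.from_quat(o["tool_rot"]).as_matrix()
T=(P-o["position"])@M
for v in range(120,345,8): print(v,[ (T[v,u]*1000).round(0).tolist() for u in (249,257,265)], im[v,257])
m=(abs(P2[...,0]-.428)<.05)&(abs(P2[...,1]+.13)<.09)&(P2[...,2]>.065)&(P2[...,2]<.2)&(im2.max(2)<60)
c=P2[m]; 
for z in np.arange(.07,.16,.01):
    k=c[abs(c[:,2]-z)<.005]
    if len(k): print(z.round(2),len(k),k.min(0).round(3),k.max(0).round(3))
```

```text
120 [[79.0, 54.0, -6.0], [79.0, 54.0, 0.0], [79.0, 54.0, 6.0]] [116 125 127]
128 [[-20.0, 61.0, -3.0], [-20.0, 61.0, 0.0], [-17.0, 61.0, 4.0]] [36 39 42]
136 [[-22.0, 58.0, -3.0], [-22.0, 58.0, 0.0], [-21.0, 58.0, 4.0]] [40 42 46]
144 [[-22.0, 54.0, -4.0], [-22.0, 54.0, 0.0], [-22.0, 54.0, 4.0]] [41 43 47]
152 [[nan, nan, nan], [-23.0, 50.0, 0.0], [-21.0, 50.0, 4.0]] [41 43 48]
160 [[-22.0, 46.0, -4.0], [-22.0, 46.0, 0.0], [-21.0, 46.0, 4.0]] [38 41 46]
168 [[-22.0, 42.0, -4.0], [-22.0, 42.0, 0.0], [-20.0, 41.0, 4.0]] [41 43 48]
176 [[-22.0, 38.0, -4.0], [-23.0, 38.0, 0.0], [-21.0, 38.0, 4.0]] [42 43 49]
184 [[-22.0, 34.0, -4.0], [-23.0, 34.0, 0.0], [-22.0, 34.0, 4.0]] [43 45 50]
192 [[-22.0, 30.0, -4.0], [-23.0, 30.0, 0.0], [-20.0, 29.0, 4.0]] [45 47 52]
200 [[-21.0, 25.0, -4.0], [-23.0, 26.0, 0.0], [-22.0, 25.0, 4.0]] [45 47 53]
208 [[-23.0, 21.0, -4.0], [-22.0, 21.0, 0.0], [-21.0, 21.0, 4.0]] [46 48 54]
216 [[-23.0, 17.0, -4.0], [-22.0, 17.0, 0.0], [-21.0, 16.0, 4.0]] [46 49 54]
224 [[-23.0, 12.0, -4.0], [-22.0, 12.0, 0.0], [-21.0, 12.0, 4.0]] [46 48 53]
232 [[-26.0, 10.0, -4.0], 
[... 828 characters left out ...]
]
320 [[-73.0, -7.0, -3.0], [-22.0, -47.0, 0.0], [-73.0, -7.0, 3.0]] [39 40 43]
328 [[-22.0, -52.0, -4.0], [-22.0, -53.0, 0.0], [30.0, -96.0, 6.0]] [41 41 44]
336 [[30.0, -103.0, -6.0], [30.0, -102.0, 0.0], [31.0, -103.0, 6.0]] [143 146 154]
344 [[-120.0, 24.0, -1.0], [-119.0, 23.0, 0.0], [-120.0, 24.0, 2.0]] [ 77  91 103]
0.09 2 [ 0.433 -0.152  0.093] [ 0.435 -0.146  0.093]
0.1 56 [ 0.421 -0.192  0.095] [ 0.442 -0.083  0.105]
0.11 28 [ 0.419 -0.189  0.105] [ 0.443 -0.088  0.114]
0.12 18 [ 0.426 -0.146  0.116] [ 0.44  -0.123  0.124]
0.13 21 [ 0.423 -0.144  0.125] [ 0.44  -0.123  0.135]
0.14 11 [ 0.423 -0.145  0.138] [ 0.442 -0.126  0.145]
0.15 20 [ 0.423 -0.146  0.145] [ 0.444 -0.127  0.155]
```

The depth reading shows the fingers visibly ending about 25 mm behind the reported TCP, with their tips just above the bar. I'll raise the tool and check the true tip in free air.

{"fn": "arm_command", "kwargs": {
  "plan": [
    [-4,0,0,0,0,0,2],
    [-4,0,0,0,0,0,2],
    [-2,0,0,0,0,0,2],
    [0,0,0,0,0,0,2]
  ]
}}

```text
time: 12.7
position: [0.4298, -0.1329, 0.1807]
tool_rot: [-0.058, 0.704, 0.057, 0.705]
ft_force: [-1.0, -0.1, 0.4]
grip_width: 0.0194
```

Run:
```python
from h import *
o=robot.get_obs(); im,P=pts("wrist")
M=R.from_quat(o["tool_rot"]).as_matrix(); print(o["position"],o["grip_width"])
T=(P-o["position"])@M*1000
m=(T[...,0]<-10+20)&(T[...,0]>-70)&(abs(T[...,2])<45)&(abs(T[...,1])<16)
c=T[m]
for x in range(-66,12,4):
    k=c[abs(c[:,0]-x)<2]
    if len(k): print(x,len(k),k.min(0).round(0),k.max(0).round(0),"min|z|",abs(k[:,2]).min().round(1))
im2,P2=pts("scene"); T2=(P2-o["position"])@M*1000
m=(abs(T2[...,1])<18)&(abs(T2[...,2])<30)&(T2[...,0]<60)&(T2[...,0]>-70)
c=T2[m]
print("scene")
for x in range(-66,60,6):
    k=c[abs(c[:,0]-x)<3]
    if len(k): print(x,len(k),k.min(0).round(0),k.max(0).round(0))
```

```text
[ 0.42976402 -0.13288968  0.18069182] 0.01944050411185198
-66 276 [-68. -10. -19.] [-64.  12.  20.] min|z| 9.1
-62 299 [-64.   5. -20.] [-60.  12.  21.] min|z| 9.1
-58 239 [-60.   9. -20.] [-56.  12.  21.] min|z| 9.2
-54 225 [-56.   9. -21.] [-52.  12.  21.] min|z| 9.8
-50 272 [-52.  -3. -19.] [-48.  12.  20.] min|z| 9.1
-46 224 [-48.  -4. -19.] [-44.  12.  20.] min|z| 9.1
-42 208 [-44.  -7. -18.] [-40.  12.  19.] min|z| 9.0
-38 165 [-40.  -8. -18.] [-36.  12.  19.] min|z| 9.1
-34 190 [-36. -10. -18.] [-32.  12.  19.] min|z| 9.1
-30 160 [-32.   1. -18.] [-28.  12.  19.] min|z| 9.0
-26 147 [-28. -10. -18.] [-24.  12.  19.] min|z| 9.0
-22 19 [-24.  -4. -13.] [-22.  11.  18.] min|z| 9.2
scene
-66 23 [-69. -11. -22.] [-63.  10.  22.]
-60 19 [-63. -12. -20.] [-58.  11.  20.]
-54 25 [-57. -11. -21.] [-51.   7.  19.]
-48 16 [-50. -11. -17.] [-45.  11.  19.]
-42 21 [-45. -10. -20.] [-39.  10.  19.]
-36 18 [-39. -10. -21.] [-33.   8.  17.]
-30 22 [-33. -11. -19.] [-27.  13.  19.]
-24 4 [-27.  -7. -14.] [-26.  11.  15.]
```

Both cameras agree that the real finger tips sit 24 mm behind the reported TCP, so I'll descend with that offset (reported z of 0.063 for the bar).

{"fn": "arm_command", "kwargs": {
  "plan": [
    [2.5,0,-0.2,0,0,0,4.5],
    [2.5,0,0,0,0,0,4.5],
    [2.5,0,0,0,0,0,4.5],
    [1.5,0,0,0,0,0,4.5],
    [0,0,0,0,0,0,4.5]
  ]
}}

```text
time: 13.42
position: [0.4224, -0.1301, 0.0808]
tool_rot: [-0.055, 0.709, 0.06, 0.701]
ft_force: [-0.8, -0.2, 0.3]
grip_width: 0.0446
```

```bash
python3 -c "
from h import *
go([.4275,-.132,.063],.16)"
```

```text
alt turn [ 0.003 -0.011 -0.009]
alt turn [-3.138  0.014 -0.017]
t 13.425 pos [ 0.4224 -0.1301  0.0808] q [-0.55  0.5   1.98 -0.    0.67 -0.72] jaw yaw 0.163 F [-0.8 -0.2  0.3] w 0.0446
shift cm [ 1.77 -0.29  0.49] world [ 0.51 -0.19 -1.78]
```

{"fn": "arm_command", "kwargs": {
  "plan": [
    [0,-0.3,0.5,0,-0.011,-0.009,4.5],
    [0.9,0,0,0,0,0,4.5],
    [0.8,0,0,0,0,0,4.5],
    [0,0,0,0,0,0,4.5],
    [0,0,0,0,0,0,4.5]
  ]
}}

```text
time: 14.05
position: [0.4287, -0.1326, 0.063]
tool_rot: [-0.058, 0.704, 0.057, 0.705]
ft_force: [1.2, -0.1, -0.9]
grip_width: 0.0449
```

{"fn": "arm_command", "kwargs": {
  "plan": [
    [0,0,0,0,0,0,0],
    [0,0,0,0,0,0,0],
    [0,0,0,0,0,0,0],
    [0,0,0,0,0,0,0],
    [0,0,0,0,0,0,0],
    [0,0,0,0,0,0,0]
  ],
  "grip_force": 40
}}

```text
time: 14.8
position: [0.4281, -0.1327, 0.0635]
tool_rot: [-0.058, 0.704, 0.057, 0.705]
ft_force: [-1.1, -0.7, -0.3]
grip_width: 0.0139
```

Width 13.9 mm: the bar is held. Lifting.

{"fn": "arm_command", "kwargs": {
  "plan": [
    [-2,0,0,0,0,0,0],
    [-2.5,0,0,0,0,0,0],
    [-3,0,0,0,0,0,0],
    [-3,0,0,0,0,0,0],
    [-2,0,0,0,0,0,0],
    [0,0,0,0.08,0,0,0],
    [0,0,0,0.08,0,0,0],
    [0,2,2,0,0,0,0],
    [0,3,3,0,0,0,0],
    [0,4,4,0,0,0,0],
    [0,4,4,0,0,0,0],
    [0,0,0,0,0,0,0]
  ]
}}

```text
time: 16.3
position: [0.56, 0.0035, 0.1876]
tool_rot: [0.005, 0.708, -0.0, 0.706]
ft_force: [-1.4, -0.4, -2.7]
grip_width: 0.0139
```

```bash
python3 -c "
from h import *
go([.6152,.077,.19],-.013)"
```

```text
alt turn [ 0.006 -0.004 -0.006]
alt turn [-3.136  0.009 -0.006]
t 16.3 pos [0.56   0.0035 0.1876] q [-0.2   0.46  1.61  0.01  1.08 -0.19] jaw yaw -0.007 F [-1.4 -0.4 -2.7] w 0.0139
shift cm [-0.22  7.39  5.47] world [5.52 7.35 0.24]
```

Run:
```python
from h import *
z=np.load("top1.npz"); im,P=z["im"],z["P"]
i=optics.camera_info("top"); C=np.array(i["position"])
Q=C+(P-C)*((.046-C[2])/(P[...,2]-C[2]))[...,None]
m=(Q[...,0]>.60)&(Q[...,0]<.632)&(Q[...,1]>.03)&(Q[...,1]<.108)&(P[...,2]<.03)
print("top slot",m.sum(),Q[m].min(0),Q[m].max(0),Q[m].mean(0),cv2.minAreaRect(Q[m][:,:2].astype(np.float32)))
o=robot.get_obs(); im,P=pts("wrist"); M=R.from_quat(o["tool_rot"]).as_matrix()
T=np.array(optics.camera_info("wrist")["tool_from_camera"]); C=o["position"]+M@T[:3,3]
Q=C+(P-C)*((.046-C[2])/(P[...,2]-C[2]))[...,None]
m=(Q[...,0]>.60)&(Q[...,0]<.632)&(Q[...,1]>.03)&(Q[...,1]<.108)&(P[...,2]<.036)
print("wrist slot",m.sum(),Q[m].min(0),Q[m].max(0),Q[m].mean(0),cv2.minAreaRect(Q[m][:,:2].astype(np.float32)))
Tt=(P-o["position"])@M*1000
c=Tt[(Tt[...,0]>-50)&(Tt[...,0]<-20)&(abs(Tt[...,2])<5.5)&(abs(Tt[...,1])<80)&(im.max(2)<75)]
print("bar in tool",len(c),c.min(0),c.max(0)); 
for y in range(15,66,10):
    k=c[abs(c[:,1]-y)<5]; print(y,np.median(k,0).round(1) if len(k) else 0)
cv2.imwrite("pics/w4.png",cv2.convertScaleAbs(im,alpha=1.3))
```

```text
top slot 80 [0.60553985 0.0569446  0.046     ] [0.62477437 0.09819306 0.046     ] [0.61385622 0.07882767 0.046     ] ((0.6152223348617554, 0.07753592729568481), (0.01915368065237999, 0.04124898836016655), 0.2954167127609253)
wrist slot 1057 [0.60610731 0.05943984 0.046     ] [0.62704796 0.09998484 0.046     ] [0.61647849 0.08007011 0.046     ] ((0.6165148615837097, 0.07970907539129257), (0.040467530488967896, 0.02075391262769699), 89.4385757446289)
bar in tool 4156 [-41.35912361 -49.94705806  -5.49667455] [-30.57106727  61.10368473   5.4998784 ]
15 [-38.8  15.1  -0.1]
25 [-38.9  25.1  -0.1]
35 [-39.1  35.1  -0.1]
45 [-39.2  45.1  -0.1]
55 [-39.1  55.2  -0.1]
65 [-36.   60.5   0.8]
```

View pics/w4.png

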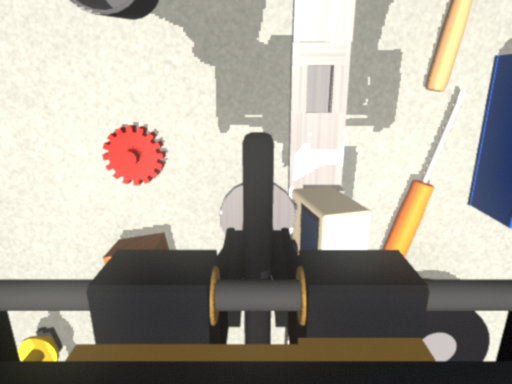

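The picture shows the bar held straight at (258,190), the slot open at (320,88), and the stand's foot meeting the power supply's foot at about (320,42). Stud target is (0.616, 0.078).

{"fn": "arm_command", "kwargs": {
  "plan": [
    [0,2.5,2,0.003,-0.004,-0.006,0],
    [0,2.5,2,0.003,0,0,0],
    [0,2,1.2,0,0,0,0],
    [2,0,0,0,0,0,0],
    [2,0,0,0,0,0,0],
    [0,0,0,0,0,0,0]
  ]
}}

```text
time: 17.1
position: [0.6044, 0.0701, 0.1427]
tool_rot: [0.006, 0.713, -0.007, 0.702]
ft_force: [0.4, 0.3, -3.0]
grip_width: 0.0142
```

```bash
python3 -c "
from h import *
go([.616,.0778,.115],-.013)"
```

```text
alt turn [-0.006 -0.016  0.002]
alt turn [3.136e+00 3.000e-03 2.500e-02]
t 17.1 pos [0.6044 0.0701 0.1427] q [-0.07  0.58  1.52 -0.    1.06 -0.05] jaw yaw -0.019 F [ 0.4  0.3 -3. ] w 0.0142
shift cm [2.75 0.79 1.19] world [ 1.16  0.77 -2.77]
```

{"fn": "arm_command", "kwargs": {
  "plan": [
    [0.8,0.7,1,-0.006,-0.014,0.002,0],
    [0.8,0.1,0.1,0,0,0,0],
    [0.8,0,0,0,0,0,0],
    [0.3,0,0,0,0,0,0],
    [0,0,0,0,0,0,0],
    [0,0,0,0,0,0,0]
  ]
}}

```text
time: 17.85
position: [0.617, 0.0776, 0.1156]
tool_rot: [0.005, 0.706, -0.005, 0.708]
ft_force: [0.7, -0.4, -2.5]
grip_width: 0.0143
```

Run:
```python
from h import *
go([.616,.0778,.102],-.013)
o=robot.get_obs(); im,P=pts("wrist"); M=R.from_quat(o["tool_rot"]).as_matrix()
T=np.array(optics.camera_info("wrist")["tool_from_camera"]); C=o["position"]+M@T[:3,3]
Q=C+(P-C)*((.046-C[2])/(P[...,2]-C[2]))[...,None]
m=(Q[...,0]>.60)&(Q[...,0]<.632)&(Q[...,1]>.03)&(Q[...,1]<.108)&(P[...,2]<.036)
print("wrist slot",m.sum(),Q[m].min(0),Q[m].max(0)) if m.any() else 0
z=(P[...,2]>.038)&(P[...,2]<.055)&(abs(Q[...,0]-.615)<.035)&(Q[...,1]>-.03)&(Q[...,1]<.15)
for y in np.arange(.10,.15,.01):
    k=P[z&(abs(P[...,1]-y)<.005)]
    if len(k): print("foot edge",y.round(3),np.percentile(k[:,0],[1,99]).round(4),np.percentile(k[:,0],[1,99]).mean().round(4))
```

```text
alt turn [-0.     0.002 -0.   ]
alt turn [ 3.141e+00 -0.000e+00 -3.000e-03]
t 17.85 pos [0.617  0.0776 0.1156] q [-0.05  0.62  1.52  0.    1.   -0.04] jaw yaw -0.013 F [ 0.7 -0.4 -2.5] w 0.0143
shift cm [ 1.36  0.02 -0.1 ] world [-0.1   0.02 -1.36]
foot edge 0.1 [0.5917 0.6428] 0.6173
foot edge 0.11 [0.5917 0.6427] 0.6172
foot edge 0.12 [0.5924 0.6439] 0.6181
foot edge 0.13 [0.5932 0.6438] 0.6185
foot edge 0.14 [0.593  0.6436] 0.6183
```

{"fn": "arm_command", "kwargs": {
  "plan": [
    [0.7,0,0,0,0,0,0],
    [0.7,0,0,0,0,0,0],
    [0.4,0,0,0,0,0,0],
    [0,0,0,0,0,0,0]
  ]
}}

```text
time: 18.4
position: [0.617, 0.0775, 0.0965]
tool_rot: [0.005, 0.706, -0.005, 0.708]
ft_force: [0.4, 0.0, -3.2]
grip_width: 0.0134
```

```bash
python3 -c "
from h import *
go([.617,.0778,.064],-.013)"
```

```text
alt turn [-0.001  0.002 -0.   ]
alt turn [ 3.141e+00 -0.000e+00 -3.000e-03]
t 18.4 pos [0.617  0.0775 0.0965] q [-0.05  0.65  1.53  0.    0.96 -0.04] jaw yaw -0.014 F [ 0.4  0.  -3.2] w 0.0134
shift cm [ 3.25  0.03 -0.01] world [-0.    0.03 -3.25]
```

Perfectly tracked. Lowering through the slot.

{"fn": "arm_command", "kwargs": {
  "plan": [
    [0.5,0,0,0,0,0,0],
    [0.5,0,0,0,0,0,0],
    [0.5,0,0,0,0,0,0],
    [0.3,0,0,0,0,0,0]
  ]
}}

```text
time: 18.9
position: [0.6175, 0.0775, 0.0776]
tool_rot: [0.005, 0.706, -0.005, 0.708]
ft_force: [-0.4, 0.1, -2.9]
grip_width: 0.0139
```

{"fn": "arm_command", "kwargs": {
  "plan": [
    [0.5,0,0,0,0,0,0],
    [0.5,0,0,0,0,0,0],
    [0.2,0,0,0,0,0,0],
    [0.1,0,0,0,0,0,0],
    [0,0,0,0,0,0,0]
  ]
}}

```text
time: 19.52
position: [0.6177, 0.0777, 0.0644]
tool_rot: [0.005, 0.706, -0.005, 0.708]
ft_force: [0.5, 0.1, -2.3]
grip_width: 0.0137
```

{"fn": "arm_command", "kwargs": {
  "plan": [
    [0.1,0,0,0,0,0,0],
    [0.1,0,0,0,0,0,0],
    [0,0,0,0,0,0,0]
  ]
}}

```text
time: 19.9
position: [0.6178, 0.0777, 0.0643]
tool_rot: [0.005, 0.706, -0.005, 0.709]
ft_force: [0.2, -0.4, -2.7]
grip_width: 0.0143
```

{"fn": "arm_command", "kwargs": {
  "plan": [
    [0,0,0,0.12,0,0,0],
    [0,0,0,0.12,0,0,0],
    [0,0,0,0.12,0,0,0],
    [0,0,0,0,0,0,0]
  ]
}}

```text
time: 20.4
position: [0.6192, 0.078, 0.0643]
tool_rot: [0.135, 0.692, -0.134, 0.697]
ft_force: [-0.3, 0.8, 0.6]
grip_width: 0.0137
```

```bash
python3 -c "
from h import *
go([.6175,.0777,.064],-.013-1.5708); print(robot.get_obs()['moment'])"
```

```text
alt turn [ 1.2    0.004 -0.007]
alt turn [-1.941  0.007  0.004]
t 20.4 pos [0.6192 0.078  0.0643] q [-0.05  0.69  1.55  0.    0.89  0.33] jaw yaw -0.383 F [-0.3  0.8  0.6] w 0.0137
shift cm [ 0.03 -0.09 -0.15] world [-0.17 -0.03 -0.03]
[0.03624546 0.21726225 0.01902633]
```

{"fn": "arm_command", "kwargs": {
  "plan": [
    [0,0,-0.1,0.14,0,0,0],
    [0,0,0,0.14,0,0,0],
    [0,0,0,0.14,0,0,0],
    [0,0,0,0.14,0,0,0],
    [0,0,0,0,0,0,0]
  ]
}}

```text
time: 21.02
position: [0.6188, 0.0803, 0.0644]
tool_rot: [0.325, 0.627, -0.321, 0.631]
ft_force: [-0.6, 0.4, 0.4]
grip_width: 0.0142
```

```bash
python3 -c "
from h import *
go([.6177,.0777,.064],-.013-1.5708); print(robot.get_obs()['moment'])"
```

```text
alt turn [ 0.635 -0.    -0.009]
alt turn [-2.507e+00  1.200e-02 -1.000e-03]
t 21.025 pos [0.6188 0.0803 0.0644] q [-0.05  0.69  1.55  0.    0.89  0.89] jaw yaw -0.949 F [-0.6  0.4  0.4] w 0.0142
shift cm [ 0.04 -0.24  0.14] world [-0.11 -0.26 -0.04]
[ 0.01941337  0.28609733 -0.04044972]
```

{"fn": "arm_command", "kwargs": {
  "plan": [
    [0,-0.2,0.1,0.14,0,0,0],
    [0,0,0,0.14,0,0,0],
    [0,0,0,0.14,0,0,0],
    [0,0,0,0.14,0,0,0],
    [0,0,0,0.07,0,0,0],
    [0,0,0,0,0,0,0]
  ]
}}

```text
time: 21.78
position: [0.6179, 0.0804, 0.0647]
tool_rot: [0.505, 0.498, -0.497, 0.5]
ft_force: [-1.3, 1.5, -0.2]
grip_width: 0.0141
```

```bash
python3 -c "
from h import *
go([.6177,.0777,.064],-.013-1.5708); print(robot.get_obs()['moment'])"
```

```text
alt turn [ 0.008 -0.007 -0.009]
alt turn [-3.133  0.015 -0.01 ]
t 21.775 pos [0.6179 0.0804 0.0647] q [-0.05  0.69  1.55  0.01  0.89  1.52] jaw yaw -1.576 F [-1.3  1.5 -0.2] w 0.0141
shift cm [ 0.07 -0.02  0.27] world [-0.02 -0.27 -0.07]
[0.23594151 0.36469718 0.06653746]
```

Square. Releasing and rising.

{"fn": "arm_command", "kwargs": {
  "plan": [
    [0,0,0,0,0,0,3.5],
    [0,0,0,0,0,0,3.5],
    [0,0,0,0,0,0,3.5],
    [0,0,0,0,0,0,3.5],
    [-2,0,0,0,0,0,3.5],
    [-3,0,0,0,0,0,3.5],
    [-4,0,0,0,0,0,3.5],
    [-4,0,0,0,0,0,3.5],
    [0,4,0,0,0,0,3.5],
    [0,4,0,0,0,0,3.5],
    [0,4,0,0,0,0,3.5],
    [0,0,0,0,0,0,3.5]
  ]
}}

```text
time: 23.28
position: [0.7413, 0.0769, 0.2011]
tool_rot: [0.504, 0.497, -0.495, 0.504]
ft_force: [-0.3, -0.2, -0.4]
grip_width: 0.0348
```

Run:
```python
from h import *
o=robot.get_obs(); print(o["time"],o["position"],o["ft_force"])
a,P=pts("scene"); b,W=pts("wrist")
for n,Q,i in(("scene",P,a),("wrist",W,b)):
    m=(Q[...,2]>.09)&(Q[...,2]<.115)&(abs(Q[...,0]-.617)<.075)&(abs(Q[...,1]-.079)<.035)
    c=Q[m]; print(n,len(c),cv2.minAreaRect(c[:,:2].astype(np.float32)),np.percentile(c[:,2],[10,50,90])) if len(c)>5 else print(n,len(c))
c=cv2.resize(a[110:270,180:400],(550,400),interpolation=cv2.INTER_CUBIC)
cv2.imwrite("pics/f.png",cv2.convertScaleAbs(np.vstack([c]),alpha=1.5))
t,P=pts("top"); Z=P[...,2]
m=(P[...,0]>.57)&(P[...,0]<.67)&(P[...,1]>-.12)&(P[...,1]<.03)&(Z>.115)&(Z<.145); print("ctrl",m.sum(),cv2.minAreaRect(P[m][:,:2].astype(np.float32)) if m.sum() else 0)
m=(P[...,0]>.55)&(P[...,0]<.69)&(P[...,1]>.05)&(P[...,1]<.115)&(Z>.088)&(Z<.115); print("bar top",m.sum(),cv2.minAreaRect(P[m][:,:2].astype(np.float32)) if m.sum() else 0,np.median(Z[m]))
```

```text
23.275 [0.74128831 0.07692656 0.20113848] [-0.26108508 -0.16893301 -0.39961788]
scene 177 ((0.6179155111312866, 0.08073659986257553), (0.01771828904747963, 0.11904140561819077), 89.65019226074219) [0.09556059 0.10365509 0.10701395]
wrist 984 ((0.6245202422142029, 0.08128270506858826), (0.10885746031999588, 0.01396376732736826), 0.8277647495269775) [0.09993516 0.10244909 0.10343465]
ctrl 352 ((0.6235263347625732, -0.04644498601555824), (0.06847632676362991, 0.04483272135257721), 89.4834213256836)
bar top 175 ((0.6095764636993408, 0.07870961725711823), (0.10413023829460144, 0.014224287122488022), 0.638349175453186) 0.1027097694802459
```

View pics/f.png

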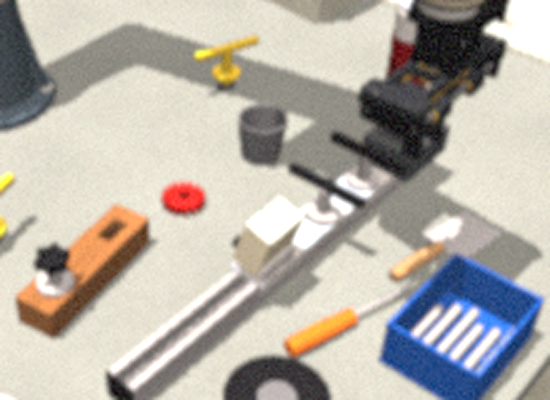

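The new stud's bar at (325,185) lies square across the rail and parallel to the power supply's bar at (370,150). The stand is butted, the block's T pocket is empty, and the gear, cup and knob are in place.

```bash
python3 -c "
from h import *
print(workorder.hand_in())"
```

```text
the job is handed in; nothing more can be done
None
```

The display stand is butted against the power supply's foot, and the T-stud is seated in its slot and locked a quarter turn clockwise. I handed the job in at about 23.5 s, and no verdict came back.

- **Stand:** I pushed it 94 mm until it stopped, with about 13 N of resistance. The last top view put the control box within 0.1 mm of where it was after the push.
- **Stud:** its bar's top is 102.5 to 103 mm above the bench; 103 mm is fully seated. The bar is within about 1.5 degrees of square across the rail. Its axis came out at about y = 0.079–0.081 against a slot centre of about 0.078–0.080.
- **Other things:** the gear, cup, star knob and screwdriver look unmoved in the last picture. I did not measure any of them again, and I did not check the can or wrench in the final view.
- **What disagreed:** the first two grasps closed on nothing. Two cameras showed the real finger tips 24 mm behind the reported TCP, so I allowed for that offset and the third grasp held. The stud stayed in its pocket through both misses.

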